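Snap the cover of a terminal box shut, clip by clip

TASK

One of the two grey terminal boxes has its cover only laid on, standing proud on four spring clips. Press that cover down with the fingertips, working round its corners one after another, until all four clips have snapped over its edge and it sits flush on the box all round. Only press: do not pick up or shove the box or its cover, do not lean on it so hard that it could crack (each corner needs only a firm push), and leave the finished box and the other things on the bench where they are.

Things in the scene. Friction and masses are not known exactly. Their poses are not given: they have to be found in the camera images.
- terminal_box: The unfinished grey plastic box, about 1 kg, loose on the bench: 112 (x) x 166 (y) mm, rim 56 mm high; origin at the centre of its underside, z up. Two black cable glands stick out 17 mm from its +x side. Four spring-steel clips, 15 mm wide, stand at x = +-60, y = +-45 mm; their noses reach in to x = +-54 mm at 60 mm height, their tips x = +-60 mm at 69 mm. They bend outward.
- cover: Loose thin plastic cover of that box (it twists a few mm), 114 (x) x 169 (y) mm, 0.14 kg; origin at the centre of the underside of its 2.5 mm edge flange, axes like the box's. At the start it lies level on the sloping clip tops, origin 64 to 65 mm above the bench, a 17 mm deep lip already inside the box mouth. Shut: origin 56 mm above the bench. Pressed with over 50 N it cracks.
- pad_near_right (a point): Centre of the top of the round thumb pad (20 mm across) at the cover's -x, -y corner, 34 and 61 mm from its middle along x and y, 6.5 mm above its origin: about 71 mm above the bench at the start, 62.5 mm shut. Pressed straight down here with some 10 to 30 N the corner snaps past its clip and stays down; still open corners may rise a few mm meanwhile.
- edge_near_right (a point): Point on the underside of the cover's flange edge at the -x, -y clip, 57 mm and 45 mm from the middle along x and y. 56 mm above the box's underside when that corner is shut.
- pad_near_left (a point): Centre of the top of the round thumb pad (20 mm across) at the cover's -x, +y corner, 34 and 61 mm from its middle along x and y, 6.5 mm above its origin: about 71 mm above the bench at the start, 62.5 mm shut. Pressed straight down here with some 10 to 30 N the corner snaps past its clip and stays down; still open corners may rise a few mm meanwhile.
- edge_near_left (a point): Point on the underside of the cover's flange edge at the -x, +y clip, 57 mm and 45 mm from the middle along x and y. 56 mm above the box's underside when that corner is shut.
- pad_far_left (a point): Centre of the top of the round thumb pad (20 mm across) at the cover's +x, +y corner, 34 and 61 mm from its middle along x and y, 6.5 mm above its origin: about 71 mm above the bench at the start, 62.5 mm shut. Pressed straight down here with some 10 to 30 N the corner snaps past its clip and stays down; still open corners may rise a few mm meanwhile.
- edge_far_left (a point): Point on the underside of the cover's flange edge at the +x, +y clip, 57 mm and 45 mm from the middle along x and y. 56 mm above the box's underside when that corner is shut.
- pad_far_right (a point): Centre of the top of the round thumb pad (20 mm across) at the cover's +x, -y corner, 34 and 61 mm from its middle along x and y, 6.5 mm above its origin: about 71 mm above the bench at the start, 62.5 mm shut. Pressed straight down here with some 10 to 30 N the corner snaps past its clip and stays down; still open corners may rise a few mm meanwhile.
- edge_far_right (a point): Point on the underside of the cover's flange edge at the +x, -y clip, 57 mm and 45 mm from the middle along x and y. 56 mm above the box's underside when that corner is shut.
- finished_box: The other terminal box, alike, its cover already snapped shut (cover top 63 mm above the bench instead of 71 mm), 1.2 kg; origin at the centre of its underside. Leave it alone.
- blue_screwdriver: Bystander: blue-handled screwdriver, 139 mm, lying between the two boxes; leave alone.
- pliers: Bystander: blue-gripped pliers, 178 mm, lying behind and right of the boxes; leave alone.
- coil_a: Bystander: wound coil, 45x47x56 mm, at the back left; leave alone.
- coil_b: Bystander: wound coil, 50x44x53 mm, at the back left, beside the other; leave alone.
- half_shell: Bystander: pressed aluminium half shell, 46x36x13 mm, lying between the two boxes; leave alone.
- half_shell_far: Bystander: another aluminium half shell, 46x36x13 mm, at the back left; leave alone.
- marker_pen: Bystander: felt marker, 128 mm, at the right; leave alone.
- tape_roll: Bystander: roll of yellow tape, 64 mm across, 18 mm high, at the back; leave alone.
- solder_reel: Bystander: reel of solder, 58x76x53 mm, at the right; leave alone.

How it is judged:
By the outcome, as a careful person would: the job done as asked, in the order asked, and still so for the second after the job is handed in, with the robot touching nothing.
It also fails if it takes over 54 s, if anything falls off the work surface, if the arm or the gripper's body presses on something with over 40 N, if the wrist force passes 120 N, or if a joint passes its speed limit or range.

ROBOT

A 7-joint arm with a two-finger parallel gripper is mounted at the origin on a cart in front of the work surface, level with it; the furniture and walls round the work are solid. World frame = base frame: x ahead of the robot, y to its left, z up, the work surface at z = 0. Lengths are in mm, angles in rad, forces in N, time in s.
With the tool pointing down it reaches from about 425 to 1025 mm from the base axis. Payload 9.4 kg.
Tool frame: the origin (TCP) lies on the centre line of the jaws, within the pads' length; the fingertips stand 22 mm ahead of it and the grasp point (between the pads) lies 3 mm ahead of it; z points along the fingers, y is the line along which they close (so a half turn about z gives the same grasp; the last joint's range is limited). The gripper opens to 93 mm and grips with 3 to 60 N. Pads are 15 mm wide; open, the fingers measure 128 mm over their backs; the gripper's body (75 mm by 188 mm) begins 65 mm behind the grasp point.
Start: joints at [-1.274, 0.599, -0.003, 1.599, 0.002, 0.943, -0.08], TCP at [264.741, 674.934, 240.618] pointing down, gripper open.
Joint ranges: [-2.57, 2.57], [-0.35, 1.97], [-1.29, 1.29], [0.11, 2.56], [-1.05, 4.19], [0.11, 1.86], [-2.63, 2.63]. Speed limits (rad/s): [2.22, 2.22, 3.01, 3.01, 3.14, 3.14, 3.14].

INTERFACE

Orientations are given as a unit quaternion [w, x, y, z].
In Python, from cell import get_obs, capture, camera_model, job_done gives the robot as it stands.
- The arm moves only by the shell command python3 -m inch 'ROWS'. ROWS is JSON, a list of rows, each a list of 3 entries, a list of its own where there are three numbers: the turn, a rotation vector about the tool's x, y, z in rad, then the shift along the tool's x, y, z in cm, then the opening in per cent of the stroke, from 0 (shut) to 100 (fully open). In form: [[[rx, ry, rz], [x, y, z], gripper], ...]. A call has 1 to 5 rows; each row shifts and turns the commanded pose from where the row before left it, along the tool's axes as they then stand; what a row does not reach is not made up. A row lasts 1/12 s, in which the tool goes at most 41.7 mm and 7.16 degrees, less where a joint would pass 70% of its speed; a pose out of reach is approached as far as the arm can. A call is refused whole if a number of a shift passes 4.17 or a number of a turn 0.125, either way. A call with a gripper value outside its range is refused whole. The fingers move at their own pace and stop on an object; the grip force is fixed at half the most. Time passes only in rows, so rows that do not move let the fingers close. It gives the time, the measured TCP pose, the force, the opening and the grip force at its end, in the units of the state.
- get_obs(): the state, without advancing time (a new reading comes with each control period).
- capture(name): name is "scene" or "side" or "wrist"; returns (picture, depth): 400x640x3 uint8, red, green, blue; 400x640 float32, mm along the optical axis (not along the pixel's ray), 0 where there is no reading.
- camera_model(name): a dict with "mtx" (3x3 intrinsics, pixels), "dist_coeffs" ([k1, k2, p1, p2, k3] as OpenCV has them; the pictures are not rectified), "rvec" (rotation vector, rad) and "tvec" (3), from world to camera coordinates, as OpenCV has them; the wrist camera has in their place "mount" (4x4, takes a point from camera to tool coordinates, whose origin is the TCP and whose axes are the flange's). Camera axes: x right, y down, z forward; pixel columns grow to the right and rows downward; lengths in mm; the calibration is good to about 2 mm. A picture is of the moment at which its call begins: read the wrist's pose just before it. camera_model takes no time and is no camera call.
- job_done(): hands the job in; it is judged then, once.
The state is a dict: "time": time; "joint_pos": joint angles; "joint_vel": joint speeds; "effort": joint torques, N m; "position": TCP position; "orientation": TCP orientation; "force": force on the tool from outside, world axes, zero at the start; "ft_torque": the same for the moment, N m; "finger_gap": finger opening in mm; "gripper_force": force on a finger pad.
Only numpy, scipy, OpenCV 4.12 (cv2) and the standard library are available. Lean on these libraries where they do the work, as an engineer would, in place of code of your own. Each camera call takes 0.05 s, during which the arm holds its last target. There are 200 camera calls.

## Working session

There is one attempt and no reset: what is moved stays moved. The work goes in short steps, Python scripts to look and compute and a shell command to move; the robot and the scene stay as the last step left them, time stands still between calls to the robot, and variables do not carry over. Pictures are saved under pics/ and viewed, at most 10 in all, crops included, and the job is handed in when it is done.

```bash
mkdir -p pics; ls
python3 - <<'E'
from cell import *
import cv2,numpy as np
o=get_obs();print(o)
for n in("scene","side"):
    p,d=capture(n);cv2.imwrite(f"pics/{n}0.png",p[:,:,::-1]);np.savez(f"pics/{n}0.npz",p=p,d=d)
    print(camera_model(n))
print(camera_model("wrist"))
E
```

```text
pics
{'time': 0.0, 'joint_pos': array([-1.27367326,  0.60013343, -0.0025595 ,  1.60012352,  0.00182094,
        0.94290974, -0.07979006]), 'joint_vel': array([ 0.00036461, -0.00080342, -0.00052915, -0.00081955, -0.00019939,
       -0.00062985,  0.00153231]), 'effort': array([ 3.38191239e-04, -7.65063429e+01,  1.49758469e+00, -2.52349341e+01,
       -5.23722614e-02,  1.68511108e-02,  1.59447359e-04]), 'position': array([264.59629052, 674.50041304, 239.75598922]), 'orientation': array([-7.08297897e-05,  1.85778787e-01,  9.82591280e-01, -7.82790502e-04]), 'force': array([ 0.26332777, -0.40208481,  0.97782019]), 'ft_torque': array([ 0.00120815,  0.03950317, -0.00244926]), 'gripper_force': 0.0, 'finger_gap': 92.74513007584812}
{'mtx': array([[421.1419783 ,   0.        , 320.82156006],
       [  0.        , 421.1419783 , 198.46370543],
       [  0.        ,   0.        ,   1.        ]]), 'dist_coeffs': array([-0.01362577,  0.        ,  0.        ,  0.        ,  0.        ]), 'rvec': array([ 1.15290852, -2.25564807,  1.03545225]), 'tvec': array([278.26706294, 395.79490954, 904.28552236])}
{
[... 268 characters left out ...]
21217678, 0.04147651, 0.00494181]), 'tvec': array([-602.08499931,  -11.28769493, 1362.17005961])}
{'mtx': array([[293.90238754,   0.        , 316.19876886],
       [  0.        , 293.90238754, 198.453357  ],
       [  0.        ,   0.        ,   1.        ]]), 'dist_coeffs': array([-0.03750894,  0.        ,  0.        ,  0.        ,  0.        ]), 'mount': array([[-4.29989655e-04, -9.70917101e-01, -2.39415533e-01,
         6.59785904e+01],
       [ 9.99999760e-01, -2.87453987e-04, -6.30266373e-04,
         8.78652818e-02],
       [ 5.43115450e-04, -2.39415747e-01,  9.70916992e-01,
        -1.44088993e+02],
       [ 0.00000000e+00,  0.00000000e+00,  0.00000000e+00,
         1.00000000e+00]])}
```

View pics/scene0.png

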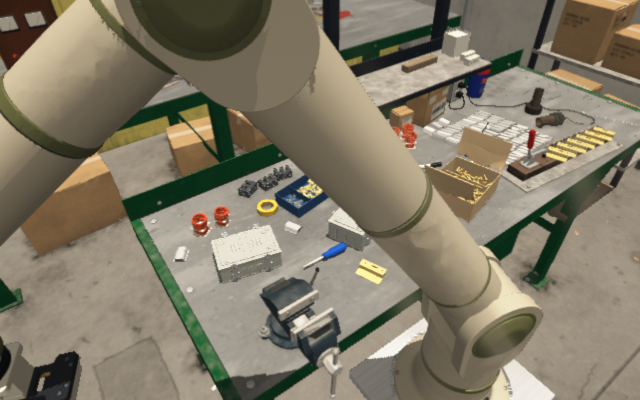

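View pics/side0.png

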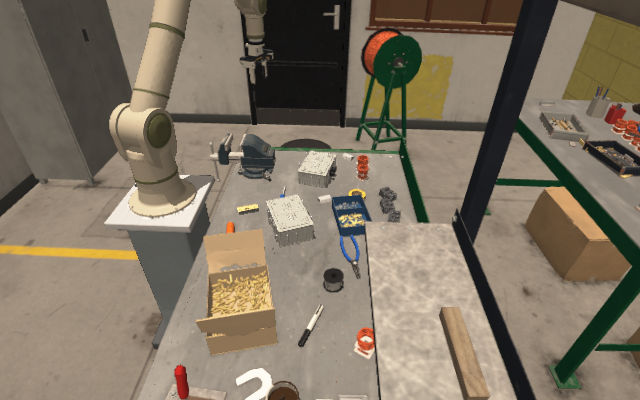

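The scene picture shows box A at (246,250) and box B, half hidden by the arm, at (345,228). The side picture has B at (289,215) and A at (317,165), with the vise at (255,155). Next I'll measure the top heights and outlines.

```bash
cat > h.py <<'E'
import numpy as np,cv2
from cell import *
from scipy.spatial.transform import Rotation as R
def cloud(n,d,o=None):
    m=camera_model(n);v,u=np.nonzero(d>0)
    q=cv2.undistortPoints(np.c_[u,v].astype(np.float32)[:,None],m["mtx"],m["dist_coeffs"])[:,0]
    P=np.c_[q,np.ones(len(q))]*d[v,u][:,None]
    if n=="wrist":
        w=o["orientation"];T=R.from_quat([w[1],w[2],w[3],w[0]]).as_matrix()
        M=m["mount"];P=P@M[:3,:3].T+M[:3,3];P=P@T.T+o["position"]
    else: P=(P-m["tvec"])@cv2.Rodrigues(m["rvec"])[0]
    return P,u,v
E
python3 - <<'E'
from h import *
for n in("scene","side"):
    d=np.load(f"pics/{n}0.npz")["d"];P,u,v=cloud(n,d)
    b=(P[:,0]>350)&(P[:,0]<1000)&(abs(P[:,1])<700)
    t=b&(P[:,2]>50)&(P[:,2]<85)
    for c,(cu,cv_) in {"scene":{"A":(246,248),"B":(345,222)},"side":{"A":(317,163),"B":(289,212)}}[n].items():
        k=t&(abs(u-cu)<45)&(abs(v-cv_)<40)
        Q=P[k];
        print(n,c,len(Q),np.median(Q,0).round(),np.percentile(Q[:,2],[5,25,50,75,95]).round(1),Q.min(0).round(),Q.max(0).round())
        if len(Q)>50: print(cv2.minAreaRect(Q[:,:2].astype(np.float32)))
    k=b&(P[:,2]<20)&(P[:,2]>-20);print("bench",np.percentile(P[k,2],[10,50,90]).round(1))
E
```

```text
scene A 2086 [564. 194.  61.] [54.6 58.8 60.7 62.1 64.2] [497.  93.  50.] [772. 284.  72.]
((634.8395385742188, 175.66607666015625), (173.5321502685547, 259.1112976074219), 78.59601593017578)
scene B 536 [477. -81.  67.] [52.3 63.6 67.2 69.4 71.5] [ 408. -110.   50.] [538. -46.  74.]
((473.7591247558594, -76.63629913330078), (62.888206481933594, 130.58807373046875), 88.33672332763672)
bench [-2.6 -0.1  7.4]
side A 905 [553. 155.  63.] [54.  61.  63.2 65.5 71.8] [ 384. -104.   50.] [748. 282.  79.]
((586.590576171875, 100.07719421386719), (366.94183349609375, 370.9108581542969), 8.30353832244873)
side B 1384 [ 493. -161.   70.] [54.3 67.3 70.1 71.6 73.3] [ 387. -247.   50.] [608. 117.  76.]
((515.7619018554688, -62.303497314453125), (226.1921844482422, 355.1019287109375), 6.7331390380859375)
bench [-0.7  1.5  5.9]
```

Box B, at about (490,-160), is the proud one: its top is near 71, while A's is near 62. I'll move above it.

```bash
python3 -m inch '[[[0,0,-0.125],[0,0,-2],0],[[0,0,-0.125],[0,0,-2],0],[[0,0,-0.124],[0,0,-2],0],[[0,0,0],[-2.2,-3.4,0],0],[[0,0,0],[-2.2,-3.4,0],0]]'
for i in 1 ; do python3 -m inch '[[[0,0,0],[-2.2,-3.4,0],0],[[0,0,0],[-2.2,-3.4,0],0],[[0,0,0],[-2.2,-3.4,0],0],[[0,0,0],[-2.2,-3.4,0],0],[[0,0,0],[-2.2,-3.4,0],0]]'; done
```

```text
time: 0.52
position: [307.3, 608.1, 301.1]
orientation: [-0.0, -0.003, 1.0, 0.001]
force: [1.7, -0.9, -0.4]
finger_gap: 64.4
gripper_force: 0.0
time: 0.93
position: [419.4, 435.0, 300.4]
orientation: [-0.0, -0.0, 1.0, -0.0]
force: [0.7, 1.0, -0.9]
finger_gap: 31.0
gripper_force: 0.0
```

```bash
python3 -m inch '[[[0,0,0],[-1,-4,0],0],[[0,0,0],[-1,-4,0],0],[[0,0,0],[-1,-4,0],0],[[0,0,0],[0,-4,0],0],[[0,0,0],[0,-4,0],0]]'
python3 -m inch '[[[0,0,0],[0,-4,0],0],[[0,0,0],[0,-4,0],0],[[0,0,0],[0,-4,0],0],[[0,0,0],[0,-4,0],0],[[0,0,0],[0,-4,0],0]]'
python3 -m inch '[[[0,0,0],[0,-4,0],0],[[0,0,0],[0,-4,0],0],[[0,0,0],[0,-4,0],0],[[0,0,0],[0,-2,0],0],[[0,0,0],[0,0,0],0]]'
python3 - <<'E'
from h import *
o=get_obs();p,d=capture("wrist");print(o["position"],o["orientation"],o["joint_pos"].round(2),o["force"])
np.savez("pics/w1.npz",p=p,d=d,pos=o["position"],q=o["orientation"]);cv2.imwrite("pics/w1.png",p[:,:,::-1])
P,u,v=cloud("wrist",d,o)
k=(P[:,2]>60)&(P[:,2]<80)&(abs(P[:,0]-490)<150)&(abs(P[:,1]+150)<150)
print(k.sum(),cv2.minAreaRect(P[k,:2].astype(np.float32)),np.percentile(P[k,2],[5,50,95]),u[k].min(),u[k].max(),v[k].min(),v[k].max())
k=(abs(P[:,2])<10);print(np.median(P[k,2]))
E
```

```text
time: 1.35
position: [448.9, 234.7, 300.3]
orientation: [-0.0, 0.0, 1.0, -0.0]
force: [0.4, -1.1, 0.5]
finger_gap: 1.1
gripper_force: 0.0
time: 1.77
position: [448.3, 35.1, 300.7]
orientation: [0.0, -0.0, 1.0, 0.0]
force: [0.8, 0.1, 0.7]
finger_gap: 0.2
gripper_force: 0.0
time: 2.18
position: [448.2, -107.7, 300.6]
orientation: [-0.0, 0.003, 1.0, -0.001]
force: [0.5, -0.4, 0.1]
finger_gap: 0.2
gripper_force: 0.0
[ 448.20628704 -107.68428906  300.62058185] [-4.23591408e-05  3.22219339e-03  9.99994553e-01 -7.13384329e-04] [ 0.01  0.2   0.12  2.11 -0.03  0.83  1.72] [ 0.4766178  -0.40236354  0.10897067]
8507 ((488.0350646972656, -148.37420654296875), (119.04161071777344, 169.90357971191406), 22.25585174560547) [65.93912608 69.42996644 71.10077182] 212 361 146 237
-0.08627146155191667
```

View pics/w1.png

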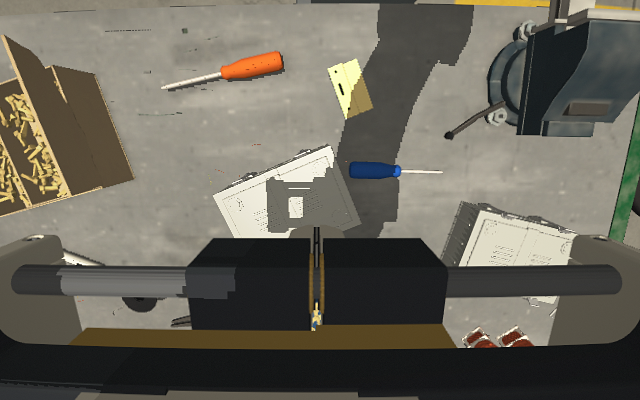

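The wrist view shows the unfinished box at about (290,200), turned roughly 20° with its far half hidden by the gripper. I'll back off in +x and square up the yaw.

```bash
python3 -m inch '[[[0,0,0],[-4,-1,0],0],[[0,0,0],[-4,-1,0],0],[[0,0,0],[-4,-1,0],0],[[0,0,0],[-4,-1,0],0],[[0,0,-0.125],[0,0,0],0]]'
python3 -m inch '[[[0,0,-0.125],[0,0,0],0],[[0,0,-0.125],[0,0,0],0],[[0,0,0],[0,0,0],0],[[0,0,0],[0,0,0],0]]'
python3 - <<'E'
from h import *
o=get_obs();p,d=capture("wrist");print(o["position"],o["orientation"],o["joint_pos"].round(2),o["force"])
np.savez("pics/w2.npz",p=p,d=d,pos=o["position"],q=o["orientation"]);cv2.imwrite("pics/w2.png",p[:,:,::-1])
P,u,v=cloud("wrist",d,o)
k=(P[:,2]>62)&(P[:,2]<80)&(abs(P[:,0]-490)<130)&(abs(P[:,1]+150)<150)
Q=P[k]
print(k.sum(),cv2.minAreaRect(P[k,:2].astype(np.float32)),np.percentile(P[k,2],[5,50,95]),u[k].min(),u[k].max(),v[k].min(),v[k].max())
c=np.array([488,-148]);a=np.radians(22);
B=(Q[:,:2]-c)@np.array([[np.cos(a),-np.sin(a)],[np.sin(a),np.cos(a)]])
for i in(0,1):print(np.percentile(B[:,i],[.2,1,99,99.8]).round(1))
for sx in(-1,1):
  for sy in(-1,1):
    s=(np.hypot(B[:,0]-34*sx,B[:,1]-61*sy)<8);print(sx,sy,s.sum(),np.percentile(Q[s,2],[5,50,95]).round(1))
im=p[:,:,::-1][60:300,150:450].copy();cv2.imwrite("pics/w2c.png",cv2.resize(im,None,fx=2.5,fy=2.5))
E
```

```text
time: 2.65
position: [615.5, -141.8, 299.2]
orientation: [0.001, -0.063, 0.998, -0.0]
force: [-1.1, 0.8, 0.0]
finger_gap: 0.4
gripper_force: 0.0
time: 2.98
position: [608.9, -141.7, 300.3]
orientation: [-0.0, -0.185, 0.983, 0.0]
force: [-0.8, 0.5, -0.4]
finger_gap: 0.5
gripper_force: 0.0
[ 608.92695006 -141.66833689  300.33920211] [-1.53584129e-04 -1.85266820e-01  9.82688133e-01  4.64263978e-04] [ 0.11  0.42  0.03  1.77 -0.02  0.95  2.1 ] [-0.75543524  0.46026552 -0.42404557]
13696 ((490.0443115234375, -147.13967895507812), (123.61908721923828, 169.61117553710938), 22.187084197998047) [65.90348727 69.39966403 71.1861136 ] 276 418 31 139
[-58.4 -55.   59.   62.9]
[-84.1 -82.7  82.3  83.9]
-1 -1 149 [69.6 70.8 72.3]
-1 1 148 [69.6 71.  72.3]
1 -1 137 [69.2 70.8 71.9]
1 1 135 [69.4 70.9 72. ]
```

View pics/w2c.png

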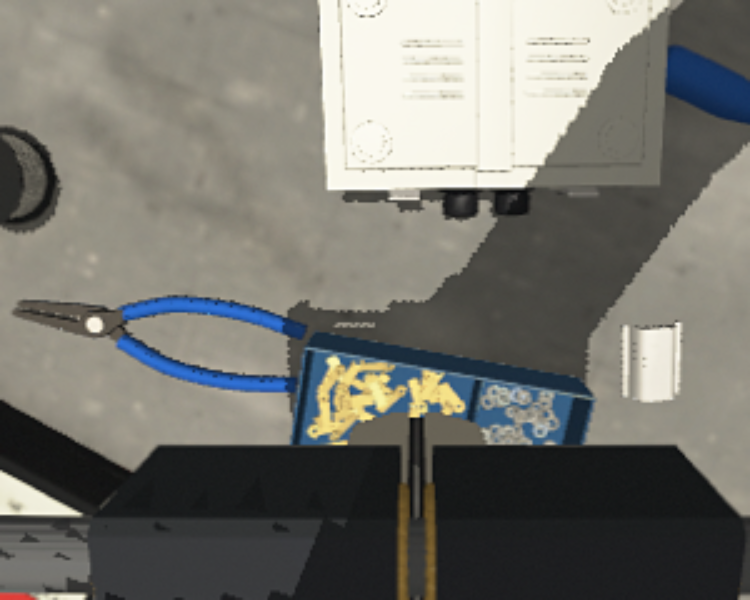

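Glands are on the far (+x) side, so box yaw is about +22°. The pads sit at crop (371,141), (620,138), (365,0) and (625,0). I'll convert these to positions.

Run:
```python
from h import *
z=np.load("pics/w2.npz");o=dict(position=z["pos"],orientation=z["q"]);P,u,v=cloud("wrist",z["d"],o)
px={"FR":(298.4,116.4),"FL":(398,115.2),"NR":(296,60.5),"NL":(400,60.5)}
W={}
for n,(a,b) in px.items():
    k=np.hypot(u-a,v-b)<3;W[n]=P[k].mean(0);print(n,W[n].round(1))
c=sum(W.values())/4;print("c",c)
y=W["FL"]+W["NL"]-W["FR"]-W["NR"];x=W["FL"]+W["FR"]-W["NL"]-W["NR"]
print(np.degrees([np.arctan2(-y[0],y[1]),np.arctan2(x[1],x[0])]),np.linalg.norm(x)/2,np.linalg.norm(y)/2)
a=np.radians(22.1);ex=np.array([np.cos(a),np.sin(a)]);ey=np.array([-ex[1],ex[0]]);c=np.array([489.5,-147.3])
w=o["orientation"];T=R.from_quat([w[1],w[2],w[3],w[0]]).as_matrix();print(T.round(3))
for n,s in {"NR":(-1,-1),"NL":(-1,1),"FL":(1,1),"FR":(1,-1)}.items():
    q=c+34*s[0]*ex+61*s[1]*ey;print(n,q.round(1),"tool shift",(T.T@(np.r_[q,100]-o["position"])).round(1))
```

```text
FR [ 544.4 -190.2   70.8]
FL [498.4 -76.5  70.9]
NR [ 485.4 -215.3   71.2]
NL [ 440.1 -100.8   71.2]
c [ 492.05917387 -145.71310167   71.02407497]
[21.79752255 22.8376362 ] 63.58643944432863 122.88712233682945
[[-0.931 -0.364 -0.   ]
 [-0.364  0.931  0.001]
 [ 0.     0.001 -1.   ]]
NR [ 480.9 -216.6] tool shift [146.5 -23.4 200.3]
NL [ 435.  -103.6] tool shift [148.   98.6 200.5]
FL [498.1 -78. ] tool shift [ 80.1  99.5 200.4]
FR [ 544. -191.] tool shift [ 78.5 -22.5 200.3]
```

```bash
python3 -m inch '[[[0,0,-0.01],[2.93,-0.47,2],0],[[0,0,0],[2.93,-0.47,2],0],[[0,0,0],[2.93,-0.47,2],0],[[0,0,0],[2.93,-0.47,2],0],[[0,0,0],[2.93,-0.47,2],0]]'
python3 -m inch '[[[0,0,0],[0,0,3],0],[[0,0,0],[0,0,3],0],[[0,0,0],[0,0,3],0],[[0,0,0],[0,0,0],0],[[0,0,0],[0,0,0],0]]'
```

```text
time: 3.45
position: [480.8, -219.5, 200.3]
orientation: [0.0, -0.19, 0.982, -0.0]
force: [-0.1, -1.0, -0.0]
finger_gap: 0.4
gripper_force: 0.0
time: 3.87
position: [481.3, -219.0, 110.1]
orientation: [-0.001, -0.191, 0.982, 0.001]
force: [-0.5, 0.8, 0.4]
finger_gap: 0.2
gripper_force: 0.0
```

```bash
python3 -m inch '[[[0,0,0],[-0.1,0.24,0.5],0],[[0,0,0],[0,0,0.5],0],[[0,0,0],[0,0,0.4],0],[[0,0,0],[0,0,0],0],[[0,0,0],[0,0,0],0]]'
python3 -m inch '[[[0,0,0],[0,0,0.1],0],[[0,0,0],[0,0,0.1],0],[[0,0,0],[0,0,0.1],0],[[0,0,0],[0,0,0],0]]'
python3 -m inch '[[[0,0,0],[0,0,0.1],0],[[0,0,0],[0,0,0.1],0],[[0,0,0],[0,0,0],0]]'
```

```text
time: 4.28
position: [482.1, -217.0, 97.1]
orientation: [0.0, -0.191, 0.982, -0.0]
force: [0.3, -0.1, -0.2]
finger_gap: 0.7
gripper_force: 0.0
time: 4.62
position: [481.8, -217.0, 93.6]
orientation: [-0.0, -0.191, 0.982, 0.0]
force: [0.0, 0.5, 0.3]
finger_gap: 0.3
gripper_force: 0.0
time: 4.87
position: [482.2, -217.0, 91.7]
orientation: [0.0, -0.191, 0.982, -0.0]
force: [1.0, 1.3, 2.5]
finger_gap: 0.5
gripper_force: 1.2
```

```bash
for i in 1; do python3 -m inch '[[[0,0,0],[0,0,0.1],0],[[0,0,0],[0,0,0.1],0],[[0,0,0],[0,0,0],0]]'
python3 -m inch '[[[0,0,0],[0,0,0.1],0],[[0,0,0],[0,0,0],0]]';python3 -m inch '[[[0,0,0],[0,0,0.1],0],[[0,0,0],[0,0,0],0]]'; done
```

```text
time: 5.12
position: [482.7, -217.2, 90.0]
orientation: [0.001, -0.191, 0.982, -0.0]
force: [1.1, -0.2, 6.8]
finger_gap: 0.4
gripper_force: 3.2
time: 5.28
position: [482.8, -217.4, 89.1]
orientation: [0.001, -0.191, 0.982, -0.001]
force: [0.6, -0.5, 7.5]
finger_gap: 0.5
gripper_force: 3.7
time: 5.45
position: [482.0, -217.2, 87.9]
orientation: [0.0, -0.191, 0.982, -0.0]
force: [-0.2, 0.4, 0.7]
finger_gap: 0.1
gripper_force: 0.0
```

```bash
python3 -m inch '[[[0,0,0],[0,0,0.1],0],[[0,0,0],[0,0,0.1],0],[[0,0,0],[0,0,0],0]]'
python3 -m inch '[[[0,0,0],[0,0,0.1],0],[[0,0,0],[0,0,0],0]]';python3 -m inch '[[[0,0,0],[0,0,0.05],0],[[0,0,0],[0,0,0],0]]'
```

```text
time: 5.7
position: [481.9, -217.1, 86.5]
orientation: [0.0, -0.191, 0.982, -0.0]
force: [-2.3, 0.4, 19.2]
finger_gap: 0.7
gripper_force: 8.9
time: 5.87
position: [482.0, -217.1, 86.3]
orientation: [0.001, -0.191, 0.982, -0.0]
force: [-4.5, 1.9, 27.5]
finger_gap: 0.7
gripper_force: 14.4
time: 6.03
position: [482.0, -217.1, 86.2]
orientation: [0.001, -0.191, 0.982, -0.0]
force: [-5.1, 1.5, 34.8]
finger_gap: 0.7
gripper_force: 17.3
```

```bash
python3 -m inch '[[[0,0,0],[0,0,-0.2],0],[[0,0,0],[0,0,-0.8],0],[[0,0,0],[0,0,-2],0],[[0,0,0],[0,0,-2],0],[[0,0,0],[0,0,0],0]]'
cat > m.py <<'E'
from h import *
def meas(names=("side","scene","wrist"),c=(490,-147),a=22.2):
    o=get_obs();c=np.array(c);a=np.radians(a);M=np.array([[np.cos(a),-np.sin(a)],[np.sin(a),np.cos(a)]])
    for n in names:
        p,d=capture(n);np.savez(f"pics/{n}_{o['time']:.2f}.npz",p=p,d=d,pos=o["position"],q=o["orientation"])
        cv2.imwrite(f"pics/{n}_{o['time']:.2f}.png",p[:,:,::-1])
        P,u,v=cloud(n,d,o);B=(P[:,:2]-c)@M;r=[]
        for nm,s in {"NR":(-1,-1),"NL":(-1,1),"FL":(1,1),"FR":(1,-1)}.items():
            k=(np.hypot(B[:,0]-34*s[0],B[:,1]-61*s[1])<8)&(P[:,2]<90);r.append((nm,int(k.sum()),round(float(np.median(P[k,2])),1) if k.any() else None))
        k=(abs(B[:,0])<100)&(abs(B[:,1])<120)&(abs(P[:,2])<12);print(n,r,"bench",np.median(P[k,2]).round(1))
        k=(abs(B[:,0])<75)&(abs(B[:,1])<95)&(P[:,2]<80)&(P[:,2]>50)
        if k.sum()>9: print("  rect",cv2.minAreaRect(P[k,:2].astype(np.float32)))
if __name__=="__main__": meas()
E
python3 m.py
```

```text
time: 6.45
position: [482.8, -217.4, 136.9]
orientation: [0.001, -0.191, 0.982, -0.001]
force: [1.0, -0.4, 1.0]
finger_gap: 0.3
gripper_force: 0.0
side [('NR', 14, 65.8), ('NL', 8, 73.6), ('FL', 0, None), ('FR', 13, 70.5)] bench 1.3
  rect ((488.1676330566406, -148.95367431640625), (123.40013885498047, 173.56060791015625), 22.479990005493164)
scene [('NR', 22, 62.6), ('NL', 17, 70.1), ('FL', 17, 70.8), ('FR', 26, 65.7)] bench -0.0
  rect ((491.09405517578125, -144.80056762695312), (124.33782958984375, 172.38565063476562), 22.831937789916992)
wrist [('NR', 340, 66.7), ('NL', 332, 72.3), ('FL', 134, 73.6), ('FR', 12, 71.5)] bench 2.0
  rect ((490.7213134765625, -147.86322021484375), (124.45124816894531, 168.9296112060547), 22.20575523376465)
```

```bash
ls pics
python3 - <<'E'
import cv2,glob
im=cv2.imread(glob.glob("pics/wrist_6*.png")[0]);cv2.imwrite("pics/c1.png",cv2.resize(im[80:300,200:600],None,fx=2,fy=2,interpolation=cv2.INTER_CUBIC))
E
```

```text
scene0.npz
scene0.png
scene_6.45.npz
scene_6.45.png
side0.npz
side0.png
side_6.45.npz
side_6.45.png
w1.npz
w1.png
w2.npz
w2.png
w2c.png
wrist_6.45.npz
wrist_6.45.png
```

View pics/c1.png

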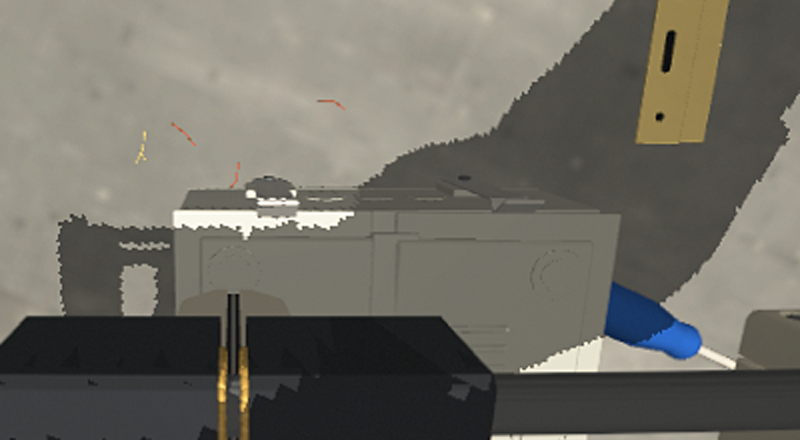

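NR (233,262) is now about 7 mm lower and stays there, with its clip showing over the edge at (270,195). Next is NL.

```bash
python3 -m inch '[[[0,0,0],[0,4,0],0],[[0,0,0],[0,4,0],0],[[0,0,0],[0,4.1,0],0],[[0,0,0],[0,0,2],0],[[0,0,0],[0,0,1.6],0]]'
python3 -m inch '[[[0,0,0],[0,0,0.2],0],[[0,0,0],[0,0,0.2],0],[[0,0,0],[0,0,0],0]]'
python3 -m inch '[[[0,0,0],[0,0,0.1],0],[[0,0,0],[0,0,0.1],0],[[0,0,0],[0,0,0.1],0],[[0,0,0],[0,0,0],0]]'
python3 -m inch '[[[0,0,0],[0,0,0.1],0],[[0,0,0],[0,0,0.1],0],[[0,0,0],[0,0,0],0]]'
```

```text
time: 7.02
position: [435.5, -102.1, 97.4]
orientation: [-0.0, -0.194, 0.981, 0.0]
force: [0.7, -0.0, 0.5]
finger_gap: 0.5
gripper_force: 0.0
time: 7.27
position: [436.1, -105.2, 93.7]
orientation: [-0.001, -0.191, 0.982, 0.0]
force: [0.2, 0.0, -0.6]
finger_gap: 0.6
gripper_force: 0.0
time: 7.6
position: [436.7, -105.2, 91.6]
orientation: [0.001, -0.191, 0.982, -0.0]
force: [-0.3, 0.5, 4.1]
finger_gap: 0.3
gripper_force: 1.8
time: 7.85
position: [436.6, -105.0, 89.6]
orientation: [0.001, -0.191, 0.982, -0.0]
force: [-0.7, -0.3, 0.1]
finger_gap: 0.8
gripper_force: 0.0
```

```bash
python3 -m inch '[[[0,0,0],[0,0,0.1],0],[[0,0,0],[0,0,0.1],0],[[0,0,0],[0,0,0],0]]'
python3 -m inch '[[[0,0,0],[0,0,0.1],0],[[0,0,0],[0,0,0],0]]'
python3 -m inch '[[[0,0,0],[0,0,0.1],0],[[0,0,0],[0,0,0],0]]'
```

```text
time: 8.1
position: [436.4, -104.9, 87.0]
orientation: [-0.0, -0.191, 0.982, 0.0]
force: [-0.4, -0.1, 1.8]
finger_gap: 0.4
gripper_force: 0.0
time: 8.27
position: [436.4, -104.9, 86.3]
orientation: [0.0, -0.191, 0.982, -0.0]
force: [-1.3, 0.9, 8.4]
finger_gap: 0.6
gripper_force: 4.5
time: 8.43
position: [436.4, -104.9, 86.0]
orientation: [0.0, -0.191, 0.982, -0.0]
force: [-3.1, 0.6, 22.1]
finger_gap: 0.7
gripper_force: 10.7
```

Same hard stop at about 86 after a force drop, so the corner has snapped and bottomed. Next is FL.

```bash
python3 -m inch '[[[0,0,0],[0,0,-0.3],0],[[0,0,0],[0,0,-1.4],0],[[0,0,0],[-3.4,0,-1],0],[[0,0,0],[-3.4,0,0],0],[[0,0,0],[0,0,1],0]]'
python3 -m inch '[[[0,0,0],[0,0,0.4],0],[[0,0,0],[0,0,0.3],0],[[0,0,0],[0,0,0],0]]'
python3 -m inch '[[[0,0,0],[0,0,0.1],0],[[0,0,0],[0,0,0.1],0],[[0,0,0],[0,0,0.1],0],[[0,0,0],[0,0,0],0]]'
python3 -m inch '[[[0,0,0],[0,0,0.1],0],[[0,0,0],[0,0,0.1],0],[[0,0,0],[0,0,0],0]]'
```

```text
time: 8.85
position: [507.1, -76.7, 104.0]
orientation: [0.005, -0.193, 0.981, -0.001]
force: [1.7, 1.7, -0.0]
finger_gap: 0.3
gripper_force: 0.0
time: 9.1
position: [497.8, -79.6, 94.2]
orientation: [-0.001, -0.191, 0.982, 0.0]
force: [-0.4, -0.5, 0.2]
finger_gap: 0.2
gripper_force: 0.0
time: 9.43
position: [499.2, -79.5, 92.1]
orientation: [-0.0, -0.191, 0.982, -0.0]
force: [-0.3, -0.1, -0.0]
finger_gap: 0.8
gripper_force: 0.0
time: 9.68
position: [499.3, -79.4, 90.3]
orientation: [0.0, -0.191, 0.982, -0.0]
force: [-1.8, -0.6, 3.3]
finger_gap: 0.6
gripper_force: 2.0
```

```bash
python3 -m inch '[[[0,0,0],[0,0,0.1],0],[[0,0,0],[0,0,0.1],0],[[0,0,0],[0,0,0],0]]'
python3 -m inch '[[[0,0,0],[0,0,0.1],0],[[0,0,0],[0,0,0],0]]'
python3 -m inch '[[[0,0,0],[0,0,0.1],0],[[0,0,0],[0,0,0],0]]'
```

```text
time: 9.93
position: [499.2, -79.4, 88.7]
orientation: [0.0, -0.191, 0.982, -0.0]
force: [-2.3, -1.0, 11.0]
finger_gap: 0.4
gripper_force: 5.4
time: 10.1
position: [499.3, -79.3, 87.5]
orientation: [0.0, -0.191, 0.982, -0.0]
force: [-1.4, -0.5, 3.3]
finger_gap: 0.6
gripper_force: 1.4
time: 10.27
position: [499.5, -79.3, 86.2]
orientation: [0.0, -0.191, 0.982, -0.0]
force: [0.1, -0.1, -0.1]
finger_gap: 0.3
gripper_force: 0.0
```

```bash
python3 -m inch '[[[0,0,0],[0,0,0.1],0],[[0,0,0],[0,0,0],0]]'
python3 -m inch '[[[0,0,0],[0,0,0.1],0],[[0,0,0],[0,0,0],0]]'
```

```text
time: 10.43
position: [499.7, -79.3, 85.4]
orientation: [0.0, -0.191, 0.982, -0.0]
force: [-0.8, 0.4, 8.5]
finger_gap: 0.1
gripper_force: 4.1
time: 10.6
position: [499.7, -79.3, 85.2]
orientation: [0.001, -0.191, 0.982, -0.0]
force: [-3.0, 1.4, 20.0]
finger_gap: 0.7
gripper_force: 10.2
```

FL is shut. Next is FR (tool y -122 mm).

```bash
python3 -m inch '[[[0,0,0],[0,0,-0.3],0],[[0,0,0],[0,0,-1.7],0],[[0,0,0],[0,-4,-1],0],[[0,0,0],[0,-4.1,0],0],[[0,0,0],[0,-4.1,0],0]]'
python3 -m inch '[[[0,0,0],[0,0,1.2],0],[[0,0,0],[0,0,0.5],0],[[0,0,0],[0,0,0.4],0],[[0,0,0],[0,0,0],0],[[0,0,0],[0,0,0],0]]'
python3 -m inch '[[[0,0,0],[0,0,0.1],0],[[0,0,0],[0,0,0.1],0],[[0,0,0],[0,0,0],0]]'
python3 -m inch '[[[0,0,0],[0,0,0.1],0],[[0,0,0],[0,0,0.1],0],[[0,0,0],[0,0,0],0]]'
```

```text
time: 11.02
position: [546.3, -193.1, 114.9]
orientation: [0.001, -0.193, 0.981, -0.0]
force: [0.1, 0.2, -0.3]
finger_gap: 0.5
gripper_force: 0.0
time: 11.43
position: [544.9, -190.8, 92.9]
orientation: [-0.0, -0.192, 0.981, 0.001]
force: [0.5, -0.4, 0.4]
finger_gap: 0.6
gripper_force: 0.0
time: 11.68
position: [545.4, -191.8, 91.3]
orientation: [0.0, -0.192, 0.981, -0.0]
force: [0.9, -0.2, -0.7]
finger_gap: 0.7
gripper_force: 0.0
time: 11.93
position: [545.4, -192.3, 89.3]
orientation: [0.0, -0.191, 0.981, -0.0]
force: [-1.3, -0.4, 2.1]
finger_gap: 0.6
gripper_force: 1.2
```

```bash
python3 -m inch '[[[0,0,0],[0,0,0.1],0],[[0,0,0],[0,0,0.1],0],[[0,0,0],[0,0,0],0]]'
python3 -m inch '[[[0,0,0],[0,0,0.1],0],[[0,0,0],[0,0,0],0]]'
python3 -m inch '[[[0,0,0],[0,0,0.1],0],[[0,0,0],[0,0,0],0]]'
python3 -m inch '[[[0,0,0],[0,0,0.1],0],[[0,0,0],[0,0,0],0]]'
```

```text
time: 12.18
position: [545.1, -192.4, 87.0]
orientation: [-0.0, -0.191, 0.982, 0.0]
force: [-0.2, -0.4, 0.2]
finger_gap: 0.4
gripper_force: 0.0
time: 12.35
position: [545.1, -192.3, 85.9]
orientation: [-0.0, -0.191, 0.982, 0.0]
force: [0.1, 0.3, 0.1]
finger_gap: 0.6
gripper_force: 0.0
time: 12.52
position: [545.2, -192.4, 85.0]
orientation: [-0.0, -0.191, 0.982, 0.0]
force: [-0.1, -0.3, -0.2]
finger_gap: 0.5
gripper_force: 0.0
time: 12.68
position: [545.3, -192.4, 84.9]
orientation: [0.0, -0.191, 0.982, -0.0]
force: [-2.4, 0.0, 9.5]
finger_gap: 0.3
gripper_force: 4.9
```

```bash
python3 -m inch '[[[0,0,0],[0,0,0.1],0],[[0,0,0],[0,0,0],0]]'
python3 -m inch '[[[0,0,0],[0,0,-0.3],0],[[0,0,0],[0,0,-1.7],0],[[0,0,0],[-2,2,-4],0],[[0,0,0],[-4,4,-4],0],[[0,0,0],[-4,0,-4],0]]'
python3 -m inch '[[[0,0,0],[-2,0,-4],0],[[0,0,0],[0,0,-3],0],[[0,0,0],[0,0,0],0],[[0,0,0],[0,0,0],0]]'
python3 m.py; ls pics
```

```text
time: 12.85
position: [545.3, -192.4, 84.8]
orientation: [0.0, -0.191, 0.982, -0.0]
force: [-4.2, 2.3, 21.2]
finger_gap: 0.5
gripper_force: 10.6
time: 13.27
position: [592.8, -124.1, 191.2]
orientation: [-0.002, -0.192, 0.981, 0.001]
force: [1.0, 0.9, -0.4]
finger_gap: 0.2
gripper_force: 0.0
time: 13.6
position: [613.1, -120.7, 259.5]
orientation: [0.002, -0.192, 0.981, -0.001]
force: [0.7, -0.3, -1.8]
finger_gap: 0.6
gripper_force: 0.0
side [('NR', 14, 63.6), ('NL', 10, 63.8), ('FL', 10, 64.1), ('FR', 12, 64.0)] bench 1.3
  rect ((486.8992004394531, -146.6477508544922), (123.69432830810547, 175.1953582763672), 22.742734909057617)
scene [('NR', 25, 61.7), ('NL', 19, 62.0), ('FL', 19, 63.2), ('FR', 22, 59.5)] bench 0.0
  rect ((492.3884582519531, -145.1197967529297), (126.35543060302734, 173.1096954345703), 22.78050994873047)
wrist [('NR', 189, 64.7), ('NL', 182, 64.4), ('FL', 165, 64.7), ('FR', 168, 64.9)] bench 1.9
  rect ((492.6704406738281, -147.61648559570312), (124.52179718017578, 169.62733459472656), 22.405664443969727)
c1.png
scene0.npz
scene0.png
scene_13.60.npz
scene_13.60.png
scene_6.45.npz
scene_6.45.png
side0.npz
side0.png
side_13.60.npz
side_13.60.png
side_6.45.npz
side_6.45.png
w1.npz
w1.png
w2.npz
w2.png
w2c.png
wrist_13.60.npz
wrist_13.60.png
wrist_6.45.npz
wrist_6.45.png
```

View pics/wrist_13.60.png

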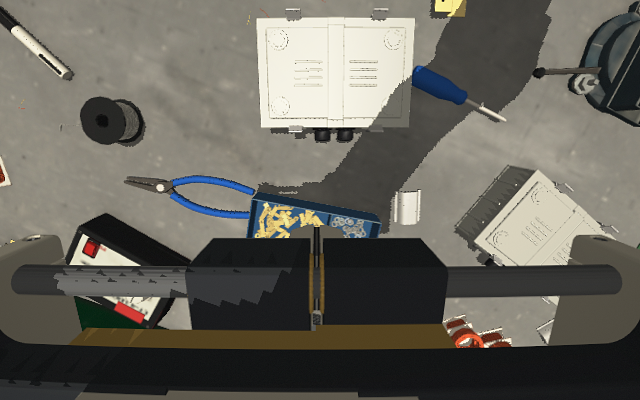

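The cover is flush, with clips visible at (293,14), (380,14) and (295,129). All four pads measure about 62.8 mm, and the neighbouring things look undisturbed.

```bash
python3 -c "from cell import *;print(job_done())"
```

```text
the job is handed in; nothing more can be done
None
```

The cover is pressed shut at all four corners: each thumb pad measured about 63 mm above the bench (62.5 mm is fully shut), the highest press reading was about 35 N, and the job was handed in after about 14 s.

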